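# Show the glass samples: raise the lid and fan the tiles

### The job

Raise the glazed lid of the sample stand until it leans back about 15 degrees past upright and leave it standing there. Then slide the stacked glass tiles into a stepped fan along the stand, towards the end where the paperweight stands: leave the bottom tile where it lies and let each of the other three, kept square, jut about 25 mm past the tile beneath it. Keep the tiles lying flat, without lifting them, and do not disturb the paperweight, jar, foil roll or pliers.

Things in the scene. Friction and masses are not known exactly. Their poses are not given: they have to be found in the camera images.
- stand_floor (a point): Top of the floor of a low fixed wooden sample stand, 6 mm above the bench, midway between its ends and midway between front wall and back rail. x points from front wall (robot side) to back rail, y along the stand. Inner faces: front wall x=-56, back rail x=+56, end strips y=-185 and +185 mm.
- stand: The stand, 382 mm along y, 132 mm along x; origin 6 mm below stand_floor, same axes. Heights above its floor: front wall 14 mm, back rail 46 mm (14 mm thick), end strips only 5 mm (6 mm thick), so above them the ends are open; a 6 mm square post at each front corner 44 mm.
- lid (a joint): Angle (rad) of the glazed lid: 0 is shut and level, pi/2 upright, more leans back away from the robot; stop at 2.6. Stiff hinge: stays where it is left, about 0.45 N m to move it plus its weight (0.25 kg). Starts partly raised.
- lid_hinge (a point): Point on the lid's hinge axis (along the stand's y) at mid length, 46 mm above the stand's floor at x=+63 mm from stand_floor. The lid is a clear pane in a wooden frame 378 mm long, 8 mm thick, reaching 125 mm from the hinge.
- lid_bar (a point): Middle of the brass bar handle of the lid: a round bar 10 mm thick, 120 mm long, parallel to the hinge, on two arms at its ends, 170 mm from the hinge axis and 45 mm beyond the lid's free edge, in the lid's plane (4 mm above the hinge axis when shut).
- tile1_mid (a point): Centre (half-way up) of the bottom sample tile of the stack: white opal glass with copper-foiled edges, 140 mm along its y (along the stand), 100 mm along its x, 10 mm thick, about 0.23 kg, all four alike. They lie flat on one another near one end of the stand (either end), roughly squared up.
- tile2_mid (a point): Centre (half-way up) of the second from the bottom sample tile of the stack: white opal glass with copper-foiled edges, 140 mm along its y (along the stand), 100 mm along its x, 10 mm thick, about 0.23 kg, all four alike. They lie flat on one another near one end of the stand (either end), roughly squared up.
- tile3_mid (a point): Centre (half-way up) of the third from the bottom sample tile of the stack: white opal glass with copper-foiled edges, 140 mm along its y (along the stand), 100 mm along its x, 10 mm thick, about 0.23 kg, all four alike. They lie flat on one another near one end of the stand (either end), roughly squared up.
- tile4_mid (a point): Centre (half-way up) of the top sample tile of the stack: white opal glass with copper-foiled edges, 140 mm along its y (along the stand), 100 mm along its x, 10 mm thick, about 0.23 kg, all four alike. They lie flat on one another near one end of the stand (either end), roughly squared up.
- paperweight_mid (a point): Centre (half-way up) of a loose domed green glass paperweight, 48 mm across, 36 mm high, standing on the stand's floor in the half away from the stack.
- jar_mid (a point): Centre (half-way up) of an amber jar with a steel cap, 64 mm across, 85 mm high, beyond one end of the stand.
- roll_mid (a point): Centre (half-way up) of a roll of copper foil lying flat, 72 mm across, 30 mm high, beyond the other end of the stand.
- pliers_mid (a point): Pivot of a pair of pliers lying on the bench on the robot's side of the stand, about 175 mm long along their x (handles reach 107 mm to -x, jaws 66 mm to +x), 58 mm wide, 18 mm high.
Not all that is in view belongs to the job. What is shaped like the part that bears tile4_mid but turquoise is not meant.

How it is judged:
By the outcome, as a careful person would: the job done as asked, in the order asked, and still so for the second after the job is handed in, with the robot touching nothing.
It also fails if it takes over 54 s, if anything falls off the work surface, if the arm or the gripper's body presses on something with over 40 N, if the wrist force passes 120 N, or if a joint passes its speed limit or range.

### The arm

A 6-joint arm with a two-finger parallel gripper is mounted at the origin on the work surface. World frame = base frame: x ahead of the robot, y to its left, z up, the work surface at z = 0. Lengths are in mm, angles in rad, forces in N, time in s.
With the tool pointing down it reaches from about 250 to 800 mm from the base axis. Payload 3.9 kg.
Tool frame: the origin (TCP) lies midway between the tips of the shut fingers; the grasp point (between the pads) lies 19 mm behind it (r.tcp_to_grasp is the distance from the TCP to the grasp point, in mm); x points along the fingers, y is the direction in which the jaws open and shut, and the axes are right-handed (so a half turn about x gives the same grasp; the last joint's range is limited). The gripper opens to 85 mm and grips with 20 to 120 N. Pads are 22 mm wide; open, the fingers measure 114 mm over their backs; the gripper's body (76 mm by 85 mm) begins 54 mm behind the grasp point. The pads swing forward as they close: fully open they stand 13 mm farther back than shut.
Start: joints at [-1.333, 0.26, -0.138, 1.173, 0, 1.571], TCP at [123.668, -510.217, 231.304] pointing down, gripper open.
Joint ranges: [-2.78, 2.78], [-0.83, 1.72], [-1.28, 1.37], [-1.9, 2.12], [-1.57, 1.48], [-3.14, 3.14]. Speed limits (rad/s): [2.57, 2.57, 3.14, 3.14, 3.14, 3.14].

### API

Orientations are given as a unit quaternion [w, x, y, z].
In Python, from rig import r gives the robot as it stands. Calls block until the motion is done:
- r.movep(position, orientation): joint-space move of the TCP to a pose.
- r.move_l(position, attitude=None, feed=150, guard=None): straight line of the TCP; attitude=None keeps the orientation; feed is the mean speed in mm/s. With guard (N) it stops when the force on the tool has changed by that much, and returns True; else False.
- r.movej(angles): joint-space move.
- r.gripper_to(opening, effort=None): opening from 0.0 (shut) to 1.0 (fully open); effort is the grip in N (None keeps the last); returns when the fingers have stopped.
- r.hold(seconds).
- r.inverse_kinematics(position, orientation): joint angles nearest the present ones, or None.
- r.observe(): the state.
- r.snapshot(name): name is "side" or "top" or "wrist"; returns the picture (400x640x3 uint8, blue, green, red); there is no depth.
- r.get_calibration(name): a dict with "mtx" (3x3 intrinsics, pixels), "xyz" and "rotation" of the camera in the world; the wrist camera has in their place "tool_from_camera" (4x4, takes a point from camera to tool coordinates, whose origin is the TCP and whose axes are the tool frame's). Camera axes: x right, y up, looking along -z (the intrinsics and any distortion apply to the point x, -y, -z); pixel columns grow to the right and rows downward; lengths in mm; the calibration is good to about 2 mm. A picture is of the moment at which its call begins: read the wrist's pose just before it. get_calibration takes no time and is no camera call.
A pose or a line that the arm cannot do raises r.Unreachable and nothing moves.
- r.finish_job(): hands the job in, once; it reports no verdict.
The state is a dict: "time_s": time; "q": joint angles; "joint_velocities": joint speeds; "effort": joint torques, N m; "tcp_pos": TCP position; "tool_rot": TCP orientation; "force": force on the tool from outside, world axes, zero at the start; "wrist_torque": the same for the moment, N m; "finger_gap": opening from 0.0 (shut) to 1.0 (fully open).
Only numpy, scipy, OpenCV 4.12 (cv2) and the standard library are available. Lean on these libraries where they do the work, as an engineer would, in place of code of your own. Each camera call takes 0.05 s, during which the arm holds its last target.

## Working session

There is one attempt and no reset: what is moved stays moved. The work goes in short steps, each a Python script; the robot and the scene stay as the last script left them, time stands still between calls to the robot, and variables do not carry over. Pictures are saved under pics/ and viewed, and the job is handed in when it is done.

```bash
ls; mkdir -p pics; python3 - <<'E'
from rig import r
import cv2,numpy as np
for n in ["side","top","wrist"]:
    im=r.snapshot(n); cv2.imwrite(f"pics/{n}0.png",im)
    c=r.get_calibration(n); print(n,{k:np.round(np.array(v),3).tolist() if not isinstance(v,str) else v for k,v in c.items()})
o=r.observe(); print(o)
E
```

```text
pics
side {'mtx': [[422.77, 0.0, 319.918], [0.0, 422.77, 203.185], [0.0, 0.0, 1.0]], 'xyz': [-55.829, 733.325, 734.395], 'rotation': [-0.301, -0.155, 0.419, 0.843]}
top {'mtx': [[511.335, 0.0, 318.855], [0.0, 511.335, 195.814], [0.0, 0.0, 1.0]], 'xyz': [340.704, 44.476, 1413.684], 'rotation': [-0.704, -0.057, 0.039, 0.707]}
wrist {'mtx': [[341.674, 0.0, 315.838], [0.0, 341.674, 196.145], [0.0, 0.0, 1.0]], 'tool_from_camera': [[0.001, 0.329, -0.944, -143.162], [1.0, 0.001, 0.001, 2.219], [0.001, -0.944, -0.329, -84.064], [0.0, 0.0, 0.0, 1.0]]}
{'time_s': 0.15, 'q': array([-1.33298339e+00,  2.60533369e-01, -1.39045360e-01,  1.17273535e+00,
       -1.30305678e-05,  1.57079637e+00]), 'joint_velocities': array([ 0.00050428, -0.00124523,  0.00549133, -0.00038055, -0.00116393,
        0.00065963]), 'effort': array([ 3.12184093e-04, -4.06006193e+01,  2.54166287e+01,  1.27028057e-02,
        5.13873863e-05, -1.71930191e-05]), 'tcp_pos': array([ 123.55070745, -509.71557713,  230.66637298]), 'tool_rot': array([-0.08334927, -0.70204543, -0.08441381,  0.7021819 ]), 'force': array([ 0.75393079, -0.44865028, -0.04767761]), 'wrist_torque': array([-0.03725064,  0.02832102, -0.06048694]), 'finger_gap': 1.002436130621593}
```

View pics/side0.png

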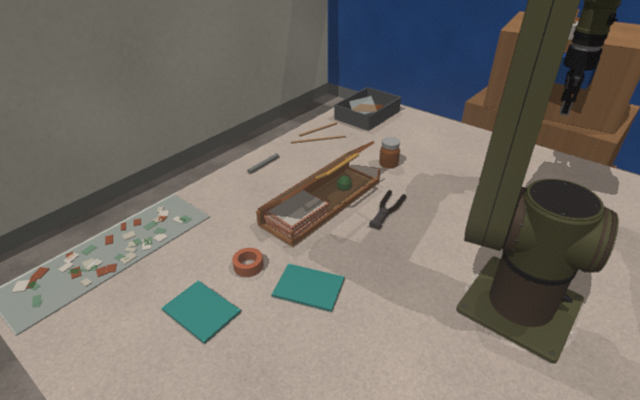

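View pics/top0.png

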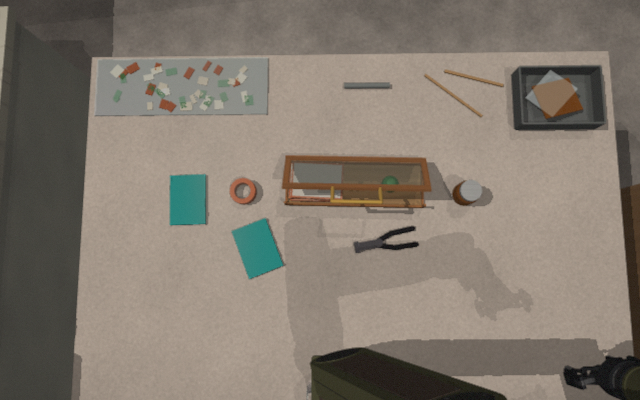

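View pics/wrist0.png

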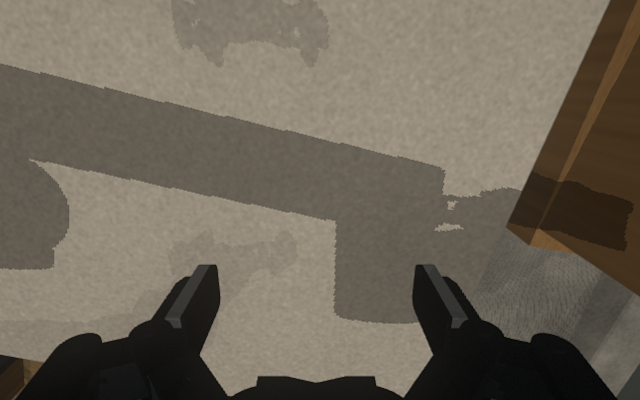

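```bash
cat > h.py <<'E'
from rig import r
import cv2,numpy as np
from scipy.spatial.transform import Rotation as R
def Q(q): return R.from_quat([q[1],q[2],q[3],q[0]])
def qw(rot):
    a=rot.as_quat(); return [a[3],a[0],a[1],a[2]]
def cam(n,o=None):
    c=r.get_calibration(n)
    if n!="wrist": return c["mtx"],Q(c["rotation"]).as_matrix(),np.array(c["xyz"],float)
    o=o or r.observe(); T=np.array(c["tool_from_camera"]); M=Q(o["tool_rot"]).as_matrix()
    return c["mtx"],M@T[:3,:3],M@T[:3,3]+np.array(o["tcp_pos"])
F=np.diag([1,-1,-1.])
def proj(C,p):
    K,M,t=C; q=F@(M.T@(np.atleast_2d(p)-t).T); u=K@q; return (u[:2]/u[2]).T
def ray(C,uv):
    K,M,t=C; d=M@F@np.linalg.inv(K)@np.array([uv[0],uv[1],1.]); return t,d/np.linalg.norm(d)
def onz(C,uv,z):
    t,d=ray(C,uv); return t+d*(z-t[2])/d[2]
def tri(Cs,uvs):
    A=np.zeros((3,3));b=np.zeros(3)
    for C,uv in zip(Cs,uvs):
        t,d=ray(C,uv);P=np.eye(3)-np.outer(d,d);A+=P;b+=P@t
    return np.linalg.solve(A,b)
def crop(im,x0,x1,y0,y1,k,name):
    cv2.imwrite(name,cv2.resize(im[y0:y1,x0:x1],None,fx=k,fy=k,interpolation=cv2.INTER_CUBIC))
E
python3 - <<'E'
from h import *
crop(cv2.imread("pics/top0.png"),270,440,140,260,4.5,"pics/tc.png")
crop(cv2.imread("pics/side0.png"),250,410,130,250,5,"pics/sc.png")
C=cam("top")
for uv in [(285,156),(428,158)]: print(onz(C,uv,52))
E
```

```text
[637.10579957 172.14053824  52.        ]
[ 627.99431244 -214.88090107   52.        ]
```

View pics/tc.png

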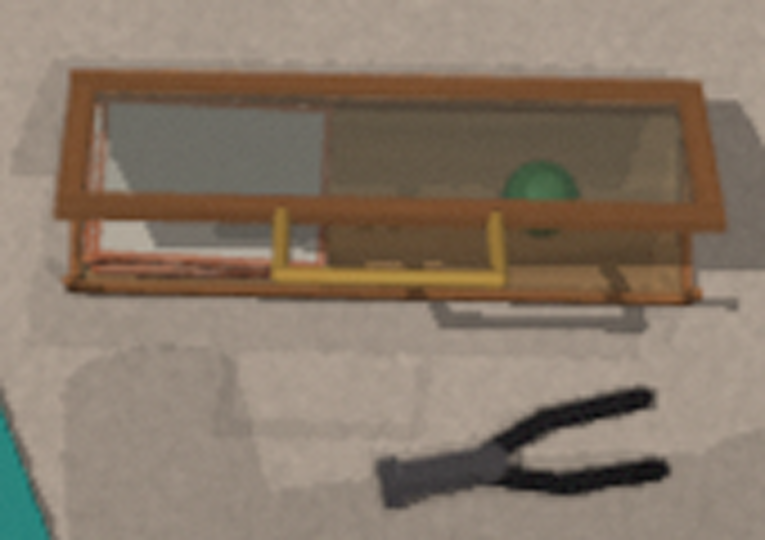

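View pics/sc.png

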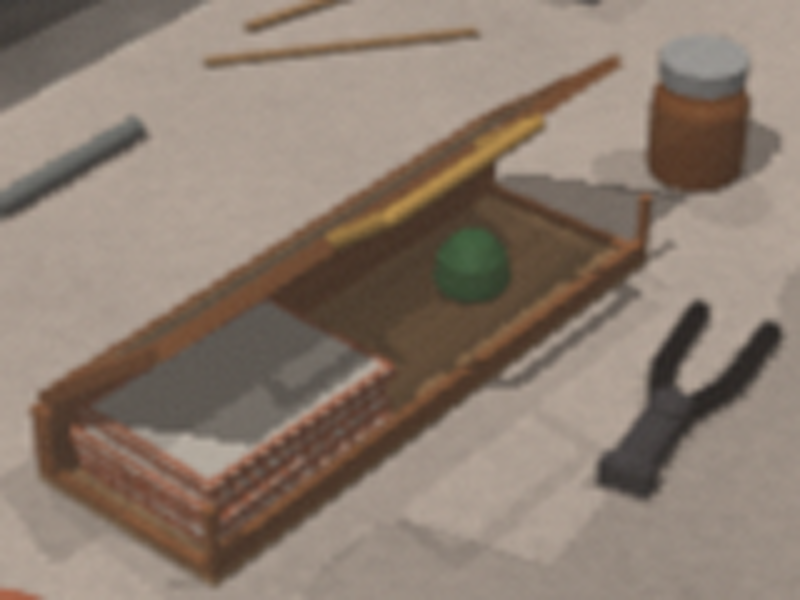

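```bash
python3 - <<'E'
from h import *
T=cam("top");S=cam("side")
t=lambda x,y:(270+x/4.5,140+y/4.5); s=lambda x,y:(250+x/5,130+y/5)
a=tri([T,S],[t(277,278),s(387,219)]);b=tri([T,S],[t(505,278),s(543,122)])
print("bar",a,b,np.linalg.norm(a-b),(a+b)/2)
A=onz(T,t(68,289),50);B=onz(T,t(697,296),50);print("posts",A,B)
H1=onz(T,t(72,72),56);H2=onz(T,t(700,82),56);print("hinge",H1,H2)
print("post side", onz(S,s(218,578),0), onz(S,s(35,455),6))
print("pw",tri([T,S],[t(541,198),s(472,265)]))
print("jar top",tri([T,S],[(471,191),s(705,58)]))
for p in [(380,460),(405,505),(388,508),(650,395),(665,470),(500,465)]: print("pl",onz(T,t(*p),10))
E
```

```text
bar [496.28088304  45.71661729 162.126552  ] [493.65432864 -80.05072437 161.1904106 ] 125.79824869646048 [494.96760584 -17.16705354 161.6584813 ]
posts [505.12493993 171.30130945  50.        ] [ 498.43110225 -202.8035125    50.        ]
hinge [636.20979386 169.0452524   56.        ] [ 626.60064751 -207.55321202   56.        ]
post side [508.84231909 166.19894334   0.        ] [647.99577212 160.95078384   6.        ]
pw [ 561.41831063 -115.9257456    21.17410221]
jar top [ 531.22522736 -317.87949716   84.90585332]
pl [404.09819901 -15.41369634  10.        ]
pl [376.86556076 -30.17713878  10.        ]
pl [375.10260185 -19.87629609  10.        ]
pl [ 442.70105446 -179.74242851   10.        ]
pl [ 397.257156   -187.47081368   10.        ]
pl [400.7343113  -88.01213113  10.        ]
```

```bash
cat >> h.py <<'E'
PSI=-0.0215; CEN=np.array([568.,-17.3,6.])
RS=R.from_euler('z',PSI)
def sw(p): return RS.apply(p)+CEN      # stand_floor -> world
def ws(p): return RS.inv().apply(np.asarray(p)-CEN)
def att(phi,sgn=-1):   # fingers point (cos phi,0,-sin phi) in stand frame, tool z = sgn*stand y
    x=np.array([np.cos(phi),0,-np.sin(phi)]); z=np.array([0,sgn,0.]); y=np.cross(z,x)
    return RS*R.from_matrix(np.column_stack([x,y,z]))
def bar(th,r=170,off=4): # stand frame
    return np.array([63-r*np.cos(th)+off*np.sin(th),0,46+r*np.sin(th)+off*np.cos(th)])
def pose_at(p,phi,sgn=-1,d=None):  # p stand-frame point for the grasp point -> TCP world
    A=att(phi,sgn); d=r.tcp_to_grasp if d is None else d
    return sw(p)+A.apply([d,0,0]), qw(A)
E
python3 - <<'E'
from h import *
print(r.tcp_to_grasp)
for sgn in (-1,1):
  for th in (37.5,60,80,95,105,108):
    row=[]
    for phi in (30,40,50,60,70,80,90,100):
        p,q=pose_at(bar(np.radians(th)),np.radians(phi),sgn)
        s=r.inverse_kinematics(p,q); row.append('.' if s is None else 'X')
    print(sgn,th,row)
p,q=pose_at(bar(np.radians(37.5)),np.radians(50),-1);print(r.inverse_kinematics(p,q))
p,q=pose_at(bar(np.radians(105)),np.radians(90),-1);print(r.inverse_kinematics(p,q))
p,q=pose_at(bar(np.radians(37.5)),np.radians(50),1);print(r.inverse_kinematics(p,q))
p,q=pose_at([0,165,20],np.radians(90),-1,0);print(p,r.inverse_kinematics(p,q))
E
```

```text
18.700000000000003
-1 37.5 ['.', 'X', 'X', 'X', 'X', 'X', 'X', 'X']
-1 60 ['.', 'X', 'X', 'X', 'X', 'X', 'X', 'X']
-1 80 ['X', 'X', 'X', 'X', 'X', 'X', 'X', 'X']
-1 95 ['X', 'X', 'X', 'X', 'X', 'X', 'X', 'X']
-1 105 ['X', 'X', 'X', 'X', 'X', 'X', 'X', 'X']
-1 108 ['X', 'X', 'X', 'X', 'X', 'X', 'X', 'X']
1 37.5 ['.', 'X', 'X', 'X', 'X', 'X', 'X', 'X']
1 60 ['.', 'X', 'X', 'X', 'X', 'X', 'X', 'X']
1 80 ['X', 'X', 'X', 'X', 'X', 'X', 'X', 'X']
1 95 ['X', 'X', 'X', 'X', 'X', 'X', 'X', 'X']
1 105 ['X', 'X', 'X', 'X', 'X', 'X', 'X', 'X']
1 108 ['X', 'X', 'X', 'X', 'X', 'X', 'X', 'X']
[-0.03817714 -0.03455322 -1.0769298  -0.16964348  0.01071957  1.5580204 ]
[-0.02898759  0.5450048   0.22087149  1.24666302  0.          1.56330874]
[-0.03817714 -0.03455322 -1.0769298  -0.16964348  0.01071957 -1.58357225]
[571.5472267  147.66186584  26.        ] [ 0.25282625  0.52396295 -0.30004821  0.74678517  0.          1.84512257]
```

```bash
python3 - <<'E'
from h import *
th=np.radians(37.5); phi=np.radians(50)
b=bar(th); print("bar w",sw(b))
d=np.array([np.cos(phi),0,-np.sin(phi)])
p0,q=pose_at(b-80*d,phi); 
r.movep(p0,q); r.gripper_to(0.45,30)
o=r.observe(); print(o["time_s"],o["tcp_pos"],o["force"])
im=r.snapshot("wrist"); cv2.imwrite("pics/w1.png",im); cv2.imwrite("pics/s1.png",r.snapshot("side"))
C=cam("wrist",o); print(proj(C,[sw(b+[0,y,0]) for y in (-60,0,60)]))
E
```

```text
bar w [498.58102542 -15.80726203 158.66285629]
2.8 [459.18210823 -15.03701706 205.58640869] [-0.3200288  -0.37229353 -1.09134842]
[[315.83182156 292.15013506]
 [315.73151208 212.72035449]
 [315.6114746  117.66901578]]
```

View pics/w1.png

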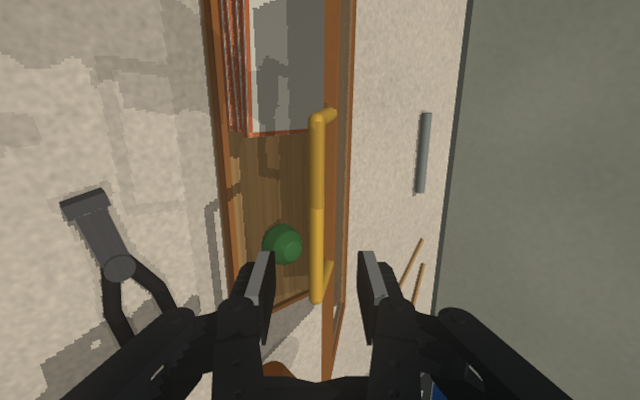

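View pics/s1.png

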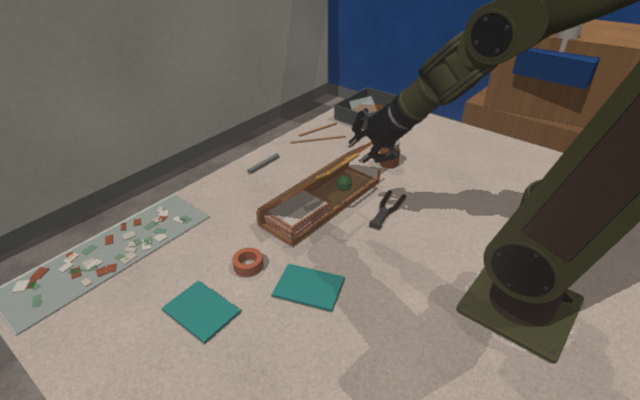

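The bar is in column 318, rows 118–300, between the open fingers, within 2 px of the column I predicted. Going in to cage it and swing the lid.

```bash
python3 - <<'E'
from h import *
phi=np.radians(50); b=bar(np.radians(37.5))
p,q=pose_at(b,phi)
print("guard",r.move_l(p,q,feed=120,guard=15))
r.gripper_to(0.2,20); o=r.observe(); print(o["time_s"],o["finger_gap"],o["force"])
for th,ph in [(46,56),(55,62),(64,68),(73,74),(82,80),(90,85),(98,90),(104,94)]:
    p,q=pose_at(bar(np.radians(th)),np.radians(ph))
    g=r.move_l(p,q,feed=80,guard=35); o=r.observe(); print(th,g,round(o["time_s"],2),np.round(o["force"],1))
    if g: break
cv2.imwrite("pics/s2.png",r.snapshot("side"));cv2.imwrite("pics/t2.png",r.snapshot("top"));cv2.imwrite("pics/w2.png",r.snapshot("wrist"))
E
```

```text
guard False
4.0583 0.20314968990099033 [ 0.46935354  0.72816515 -0.10721096]
46 False 4.5 [-0.9  0.2 -0.4]
55 False 4.96 [-0.4  0.5 -0.2]
64 False 5.42 [-0.4  1.5  0.2]
73 False 5.88 [ 0.2 -0.8 -0.5]
82 False 6.33 [ 0.9 -0.2 -0.2]
90 False 6.76 [-0.6 -0.6  1.1]
98 False 7.18 [0.2 0.4 0.3]
104 False 7.54 [-0.   0.5  0.1]
```

View pics/s2.png

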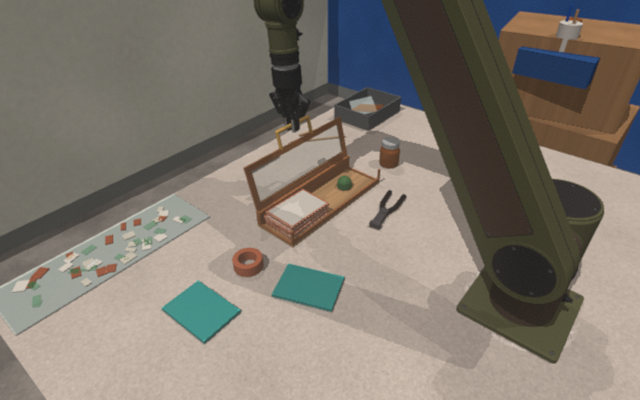

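View pics/t2.png

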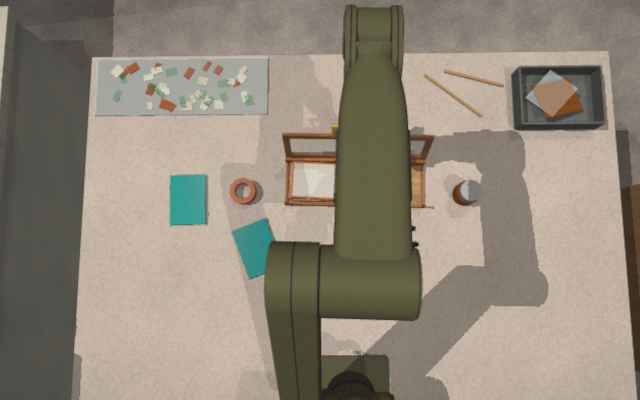

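View pics/w2.png

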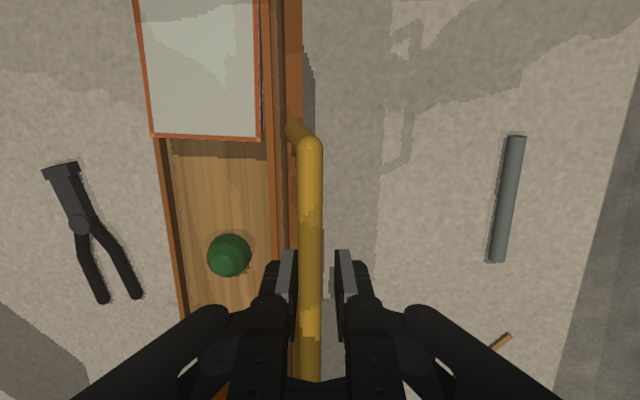

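```bash
python3 - <<'E'
from h import *
r.gripper_to(0.4)
A=Q(r.observe()["tool_rot"]); p=np.array(r.observe()["tcp_pos"])
r.move_l(p-A.apply([75,0,0]),feed=150)
p,q=pose_at([0,190,250],np.pi/2,-1,0); r.move_l(p,q,feed=250)
r.gripper_to(0.55)
o=r.observe(); print(o["time_s"],o["tcp_pos"],o["tool_rot"],o["force"])
np.save("o3.npy",o,allow_pickle=True)
for n in("wrist","side","top"): cv2.imwrite(f"pics/{n}3.png",r.snapshot(n))
crop(cv2.imread("pics/top3.png"),270,440,120,240,4.5,"pics/tc3.png")
crop(cv2.imread("pics/side3.png"),230,390,110,230,5,"pics/sc3.png")
E
```

```text
9.9667 [572.72376236 171.78610465 255.84410786] [-0.49421909 -0.5057122  -0.49417681  0.50575878] [ 0.53413713  0.39734884 -0.34185363]
```

View pics/wrist3.png

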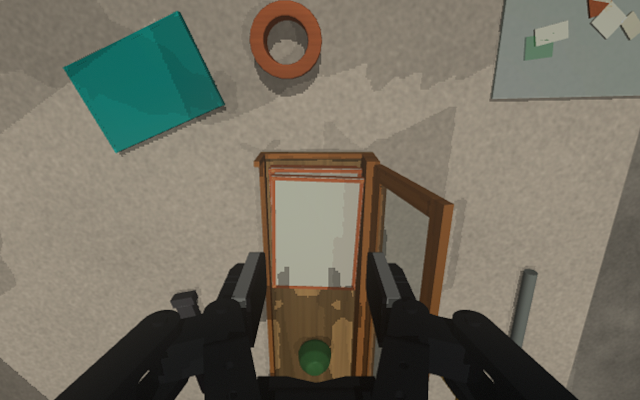

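View pics/tc3.png

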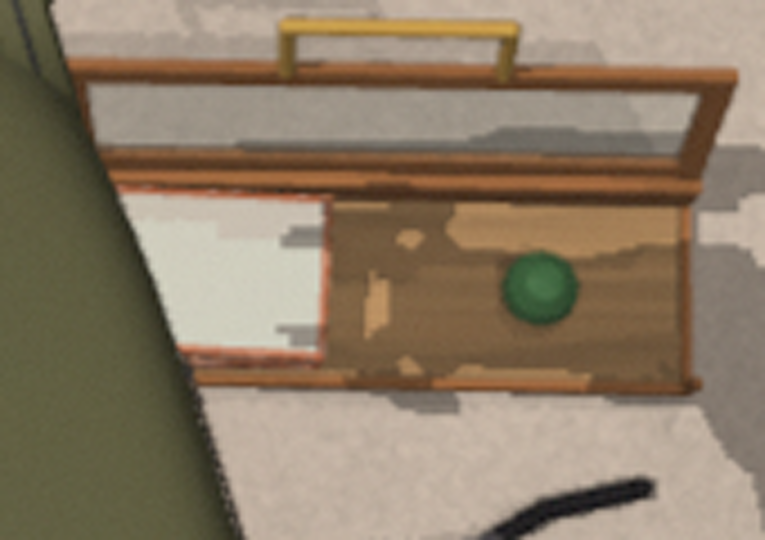

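View pics/sc3.png

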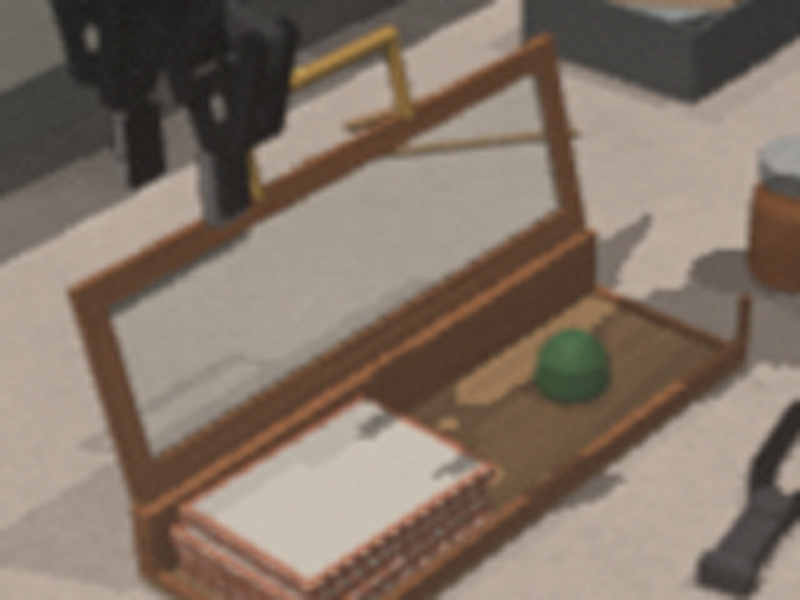

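```bash
python3 - <<'E'
from h import *
T=cam("top");S=cam("side")
t=lambda x,y:(270+x/4.5,120+y/4.5); s=lambda x,y:(230+x/5,110+y/5)
b=ws(tri([T,S],[t(519,28),s(395,33)])); print("bar end",b, "ang",np.degrees(np.arctan2(b[2]-46,63-b[0]))+np.degrees(np.arctan2(4,-1e9))*0)
c=ws(tri([T,S],[t(737,72),s(548,38)])); print("lid corner",c,np.degrees(np.arctan2(c[2]-46,63-c[0])))
v=tri([T,S],[t(697,189),s(592,236)]); print("rail top corner",v,ws(v))
v=tri([T,S],[t(699,384),s(744,297)]); print("post top",v,ws(v))
crop(cv2.imread("pics/wrist3.png"),240,400,140,300,3.75,"pics/wc3.png")
o=np.load("o3.npy",allow_pickle=True).item(); C=cam("wrist",o)
print("strip pred",proj(C,[sw([x,191,z]) for x,z in[(-66,44),(56,5),(70,46)]]))
E
```

```text
bar end [103.55167449 -66.11894945 210.1239991 ] ang 103.87864594529363
lid corner [  92.35465062 -190.42421767  164.78579455] 103.88097195253447
rail top corner [ 616.3706072  -208.05907678   47.35815713] [  52.46043216 -189.67510135   41.35815713]
post top [ 498.91752495 -204.38176202   50.18725506] [ -65.04456097 -188.5236832    44.18725506]
strip pred [[252.26765483 159.57365944]
 [364.33003715 151.65580201]
 [383.11089775 159.71873016]]
```

View pics/wc3.png

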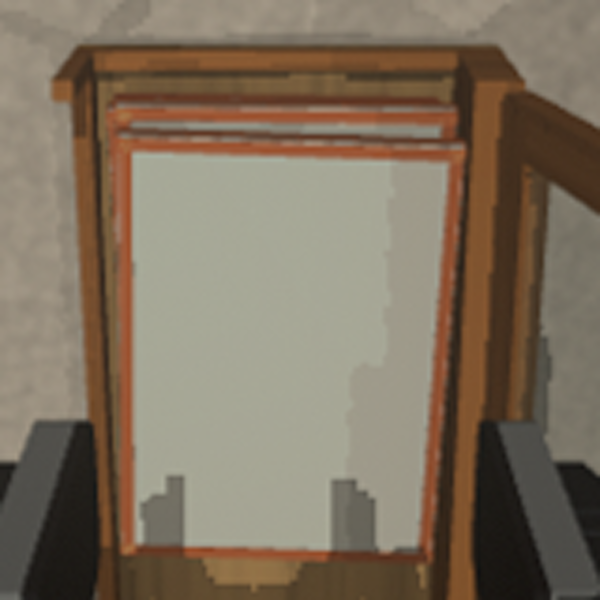

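```bash
python3 - <<'E'
from h import *
ph=np.radians(94)
d=np.array([np.cos(ph),0,-np.sin(ph)])
b=bar(np.radians(102.6))
p,q=pose_at(b-75*d,ph); r.move_l(p,q,feed=250)
p,q=pose_at(b,ph); print(r.move_l(p,q,feed=150,guard=12))
r.gripper_to(0.2,20)
p,q=pose_at(bar(np.radians(106.4)),ph); print(r.move_l(p,q,feed=50,guard=30))
o=r.observe(); print(o["time_s"],o["force"])
r.gripper_to(0.4)
A=Q(o["tool_rot"]); r.move_l(np.array(r.observe()["tcp_pos"])-A.apply([75,0,0]),feed=200)
p,q=pose_at([0,220,140],np.pi/2,-1,0); r.move_l(sw([0,120,250]),q,feed=300); r.move_l(p,q,feed=250)
r.gripper_to(0.5)
o=r.observe(); print(o["time_s"],o["tcp_pos"],o["tool_rot"],o["force"])
np.save("o4.npy",o,allow_pickle=True)
for n in("wrist","side","top"): cv2.imwrite(f"pics/{n}4.png",r.snapshot(n))
crop(cv2.imread("pics/top4.png"),270,440,120,240,4.5,"pics/tc4.png")
crop(cv2.imread("pics/side4.png"),230,390,110,230,5,"pics/sc4.png")
E
```

```text
False
False
12.5583 [ 0.8020709   0.33584081 -0.10874987]
15.1 [573.73673927 201.95394022 147.4716081 ] [ 0.49467918  0.50647365  0.49380644 -0.50490806] [-0.02779323 -0.13063872 -0.26079706]
```

View pics/wrist4.png

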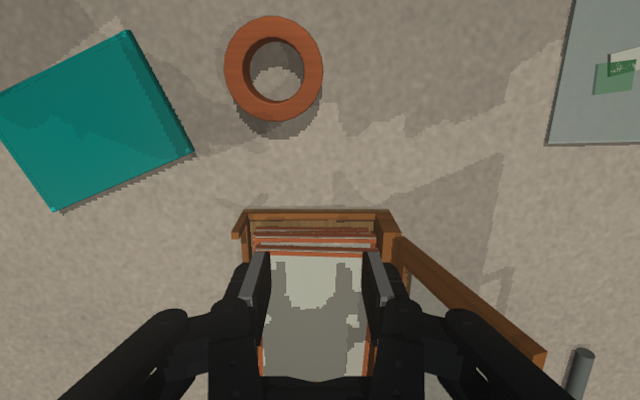

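View pics/tc4.png

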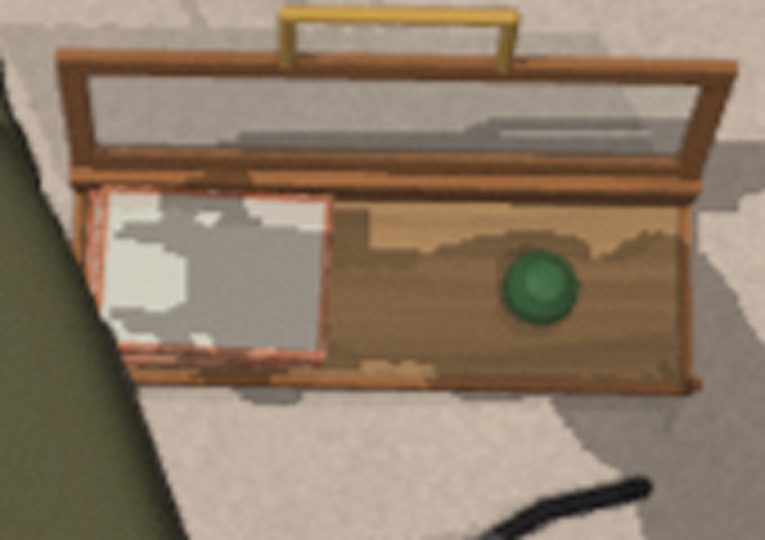

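View pics/sc4.png

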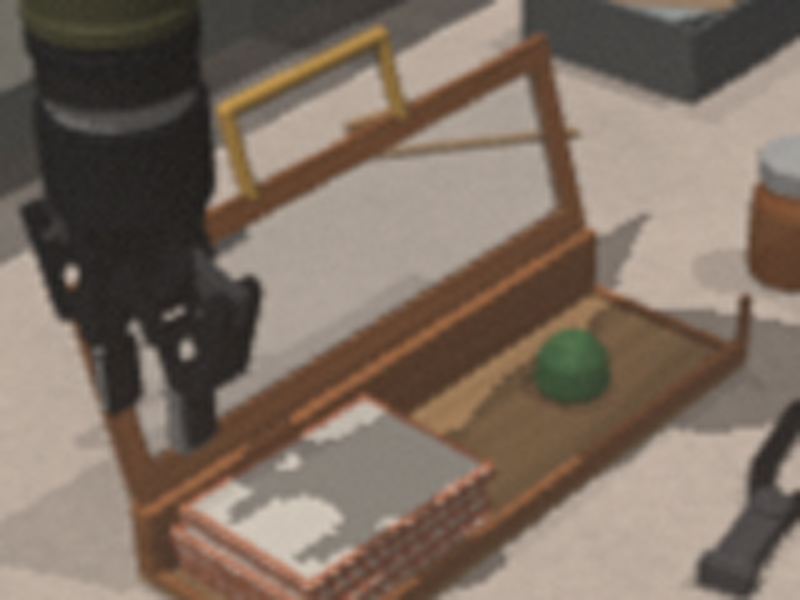

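```bash
python3 - <<'E'
from h import *
T=cam("top");S=cam("side")
t=lambda x,y:(270+x/4.5,120+y/4.5); s=lambda x,y:(230+x/5,110+y/5)
for a,b in [((282,14),(221,108)),((519,16),(383,29))]:
    v=ws(tri([T,S],[t(*a),s(*b)])); print("bar end",v,"theta",np.degrees(np.arctan2(v[2]-46,63-v[0]))-1.35)
crop(cv2.imread("pics/wrist4.png"),225,410,195,285,4.3,"pics/wc4.png")
crop(cv2.imread("pics/side4.png"),255,335,185,245,9,"pics/sc4b.png")
E
```

```text
bar end [110.57457047  61.05507716 211.46768421] theta 104.6907784616624
bar end [110.83110564 -65.52497557 210.41973896] theta 104.87016440929553
```

View pics/wc4.png

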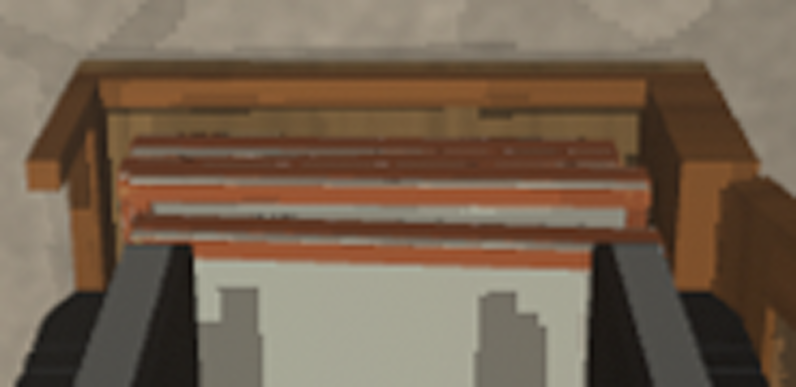

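View pics/sc4b.png

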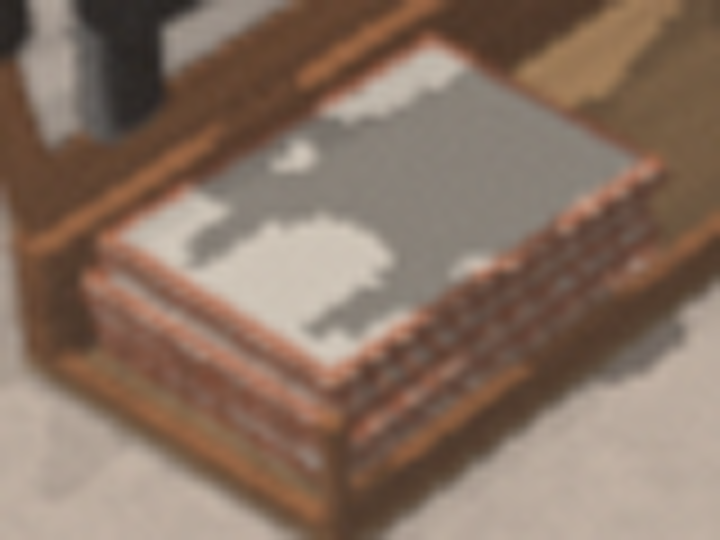

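```bash
python3 - <<'E'
from h import *
o=np.load("o4.npy",allow_pickle=True).item(); C=cam("wrist",o)
w=lambda x,y:(225+x/4.3,195+y/4.3)
def f(n,x,y,z): print(n,np.round(ws(onz(C,w(x,y),z+6)),1))
f("strip outer top",390,62,5); f("strip inner top",390,103,5)
f("railcorner",705,62,46);f("post",30,160,44)
f("t1 low L",135,138,0); f("t1 low R",612,143,0)
f("t1 up  L",135,158,10); f("t1 up R",612,160,10)
f("t2 low L",125,160,10);f("t2 up L",125,176,20)
f("t3 low L",125,165,20); f("t3 up L",125,187,30); f("t3 up R",650,187,30)
f("t4 low L",135,218,30); f("t4 low R",655,232,30)
f("t4 up L",132,243,40); f("t4 up R",590,252,40)
print(proj(C,[sw([0,y,z]) for y,z in [(175,0),(175,10),(175,20),(175,30),(170,40)]])*[0,4.3]-[0,195*4.3])
E
```

```text
strip outer top [  0.8 192.5   5. ]
strip inner top [  0.8 183.5   5. ]
railcorner [ 55.7 208.3  46. ]
post [-63.9 189.   44. ]
t1 low L [-53.2 173.5   0. ]
t1 low R [ 47.9 172.    0. ]
t1 up  L [-51.5 173.5  10. ]
t1 up R [ 46.4 172.8  10. ]
t2 low L [-53.6 173.1  10. ]
t2 up L [-51.8 174.2  20. ]
t3 low L [-51.7 176.6  20. ]
t3 up L [-50.  176.7  30. ]
t3 up R [ 50.6 176.4  30. ]
t4 low L [-48.5 170.1  30. ]
t4 low R [ 52.1 166.8  30. ]
t4 up L [-47.4 170.1  40. ]
t4 up R [ 38.2 167.9  40. ]
[[  0.         130.72553094]
 [  0.         150.63053671]
 [  0.         171.82612654]
 [  0.         194.44202254]
 [  0.         242.66653645]]
```

```bash
python3 - <<'E'
from h import *
o=np.load("o4.npy",allow_pickle=True).item(); C=cam("wrist",o)
for uv in [(273,55),(273,118),(322,70)]: print("roll",ws(onz(C,uv,30)))
q=qw(att(np.pi/2))
r.move_l(sw([0,207,14]),q,feed=200,guard=12)
g=r.move_l(sw([0,207,-18]),q,feed=20,guard=3)
o=r.observe(); print(g,o["time_s"],o["tcp_pos"],o["force"],o["finger_gap"])
r.move_l(np.array(o["tcp_pos"])+[0,0,15],feed=100)
cv2.imwrite("pics/side5.png",r.snapshot("side"))
E
```

```text
roll [-29.02821197 316.98787323  24.        ]
roll [-30.91610828 273.36248811  24.        ]
roll [  5.61570422 306.96872825  24.        ]
True 17.0833 [572.2950506  189.59230413  -1.82391648] [-0.7054716  -0.33367283  4.62066039] 0.497862747384747
```

View pics/side5.png

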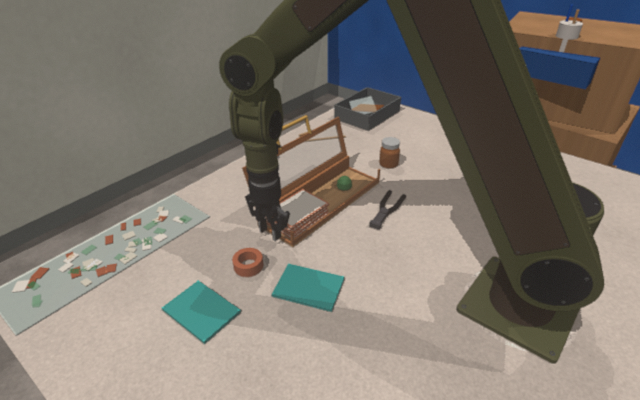

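```bash
cat >> h.py <<'E'
QD=qw(att(np.pi/2))
def look(n):
    o=r.observe(); np.save(f"o{n}.npy",o,allow_pickle=True); print(o["time_s"],ws(o["tcp_pos"]))
    for c in("wrist","side","top"): cv2.imwrite(f"pics/{c}{n}.png",r.snapshot(c))
    return o
E
python3 - <<'E'
from h import *
z=19.5-1.8-6
r.move_l(sw([0,195,z]),QD,feed=100)
g=r.move_l(sw([0,163,z]),QD,feed=40,guard=25); o=r.observe(); print(g,ws(o["tcp_pos"]),o["force"])
r.move_l(sw([0,180,z]),QD,feed=150)
r.move_l(sw([0,210,135]),QD,feed=300)
look(6)
crop(cv2.imread("pics/wrist6.png"),225,410,195,325,4.3,"pics/wc6.png")
crop(cv2.imread("pics/side6.png"),255,335,185,245,9,"pics/sc6.png")
E
```

```text
False [-1.11185818e-01  1.62272760e+02  1.16902868e+01] [ 0.11605677  0.60837399 -0.41210656]
19.5083 [  0.32215117 209.76649029 135.84979709]
```

View pics/wc6.png

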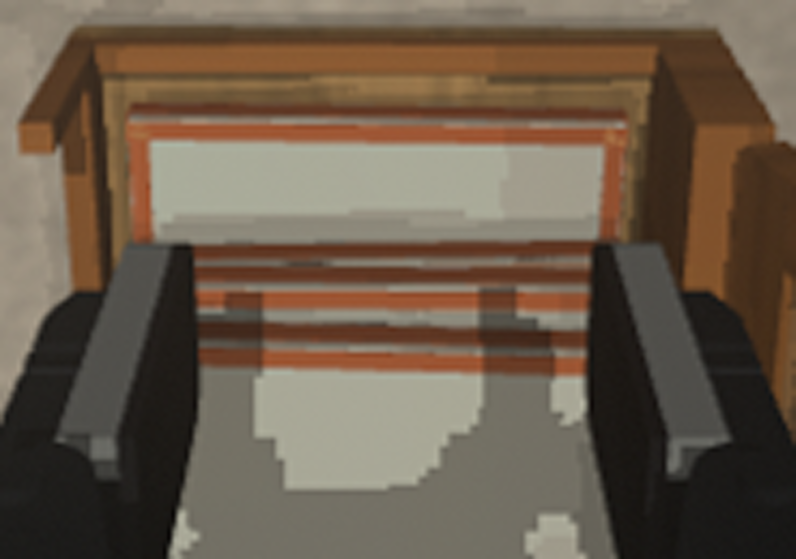

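View pics/sc6.png

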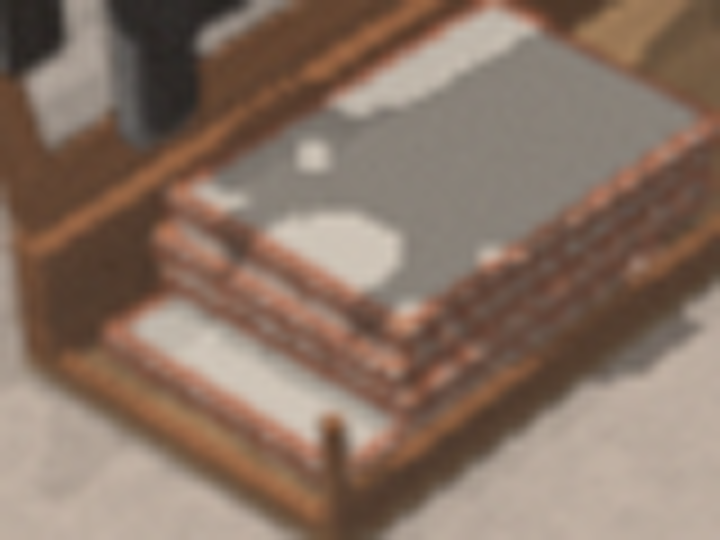

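```bash
cat >> h.py <<'E'
def meas(n,x0,y0,k,pts):
    o=np.load(f"o{n}.npy",allow_pickle=True).item(); C=cam("wrist",o)
    for nm,x,y,z in pts: print(nm,np.round(ws(onz(C,(x0+x/k,y0+y/k),z+6)),1))
E
python3 - <<'E'
from h import *
meas(6,225,195,4.3,[("t1low",380,108,0),("t1up L",135,122,10),("t1up R",620,123,10),("t2low L",215,247,10),("t2low R",580,243,10),
("t3low L",215,272,20),("t3low R",580,268,20),("t3up L",215,292,30),("t3up R",580,290,30),("t4up L",215,345,40),("t4up R",580,353,40),("strip",390,30,5),("strip in",390,75,5)])
E
```

```text
t1low [ -2.  172.9   0. ]
t1up L [-50.8 174.2  10. ]
t1up R [ 45.9 173.9  10. ]
t2low L [-35.9 146.2  10. ]
t2low R [ 39.  147.1  10. ]
t3low L [-34.8 146.1  20. ]
t3low R [ 37.8 146.9  20. ]
t3up L [-33.7 147.4  30. ]
t3up R [ 36.6 147.7  30. ]
t4up L [-32.7 141.9  40. ]
t4up R [ 35.7 140.1  40. ]
strip [1.000e-01 1.919e+02 5.000e+00]
strip in [1.000e-01 1.822e+02 5.000e+00]
```

```bash
python3 - <<'E'
from h import *
z3=29.5-7.8; z4=z3+10
r.move_l(sw([0,185,z3+12]),QD,feed=250)
r.move_l(sw([0,172,z3]),QD,feed=150)
print(r.move_l(sw([0,138.2,z3]),QD,feed=35,guard=25), ws(r.observe()["tcp_pos"]))
r.move_l(sw([0,150,z3]),QD,feed=100)
r.move_l(sw([0,150,z4]),QD,feed=60)
print(r.move_l(sw([0,113.4,z4]),QD,feed=35,guard=25), ws(r.observe()["tcp_pos"]))
r.move_l(sw([0,125,z4]),QD,feed=100)
r.move_l(sw([0,180,160]),QD,feed=300)
look(7)
crop(cv2.imread("pics/wrist7.png"),225,410,150,325,4.3,"pics/wc7.png")
crop(cv2.imread("pics/side7.png"),250,370,165,255,6.6,"pics/sc7.png")
E
```

```text
False [  0.3438884  138.20152673  21.912629  ]
False [  0.11813305 113.37081746  31.78749474]
24.2667 [1.93450712e-02 1.80084905e+02 1.60342814e+02]
```

View pics/wc7.png

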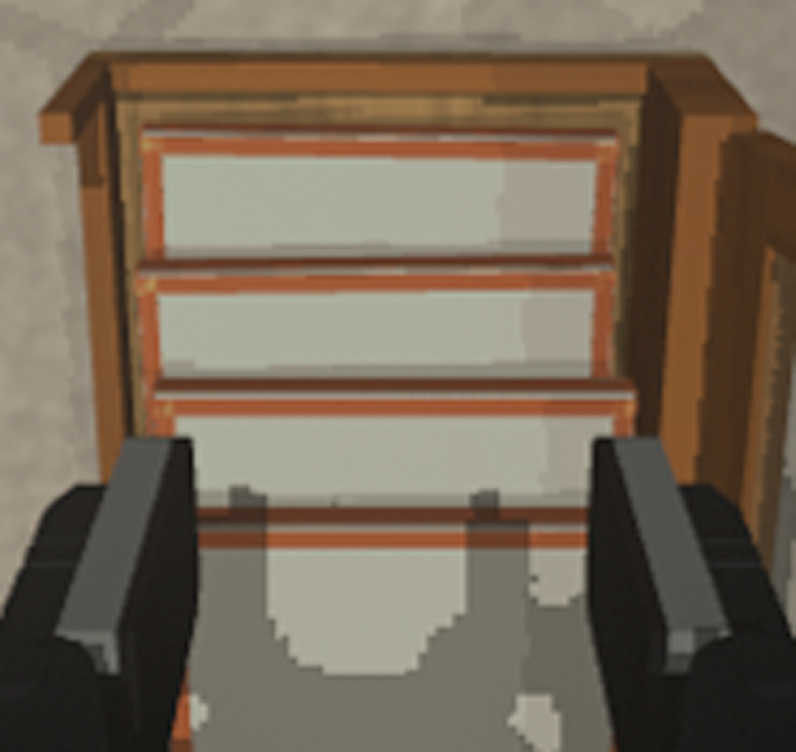

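View pics/sc7.png

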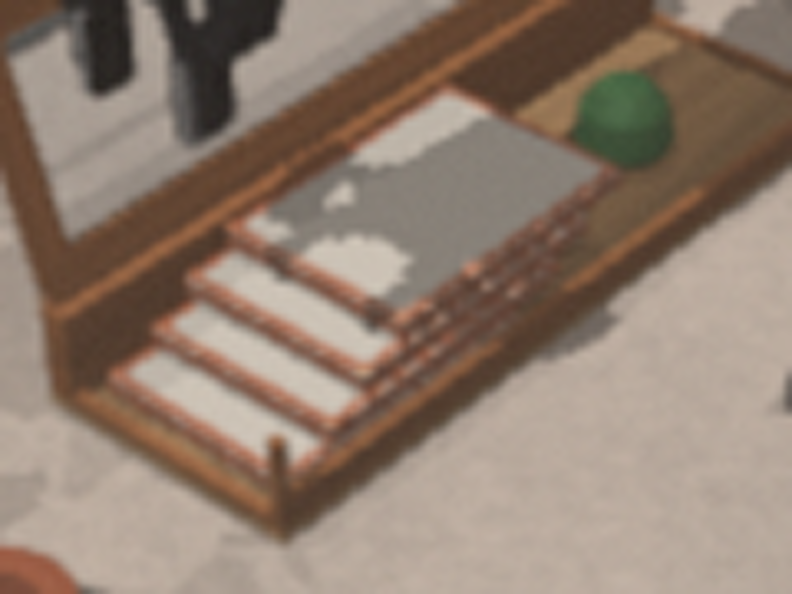

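```bash
python3 - <<'E'
from h import *
meas(7,225,150,4.3,[("t1up L",150,138,10),("t1up R",612,139,10),("t2low L",145,264,10),("t2low R",610,258,10),("t2up L",145,276,20),("t2up R",610,271,20),
("t3low L",160,382,20),("t3low R",630,382,20),("t3up L",165,400,30),("t3up R",630,400,30),("t4low L",215,508,30),("t4low R",580,508,30),("t4up L",215,530,40),("t4up R",580,531,40)])
E
```

```text
t1up L [-50.4 174.   10. ]
t1up R [ 46.  173.8  10. ]
t2low L [-53.  145.8  10. ]
t2low R [ 46.8 147.1  10. ]
t2up L [-51.3 147.1  20. ]
t2up R [ 45.4 148.2  20. ]
t3low L [-49.5 122.7  20. ]
t3low R [ 50.9 122.6  20. ]
t3up L [-46.9 123.5  30. ]
t3up R [ 49.3 123.5  30. ]
t4low L [-37.6  98.   30. ]
t4low R [40. 98. 30.]
t4up L [-36.4  98.8  40. ]
t4up R [38.8 98.6 40. ]
```

```bash
python3 - <<'E'
from h import *
r.movep(sw([-120,330,250]),QD)
look(8)
crop(cv2.imread("pics/top8.png"),220,490,110,260,2.9,"pics/tc8.png")
crop(cv2.imread("pics/side8.png"),220,420,110,260,4,"pics/sc8.png")
E
```

```text
25.275 [-119.76263428  329.14832582  249.04663726]
```

View pics/tc8.png

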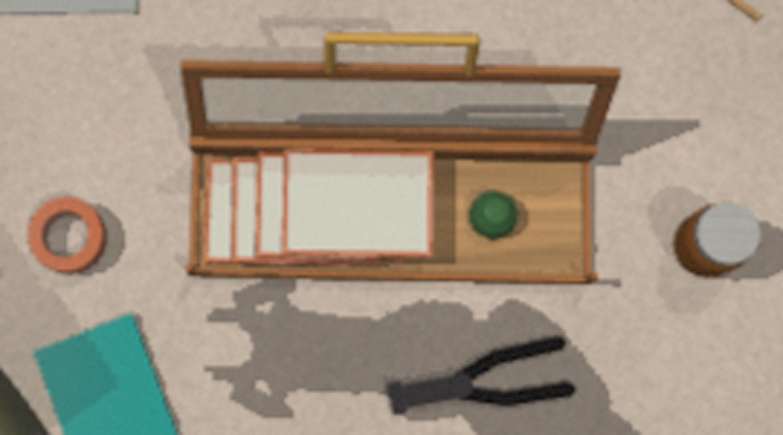

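View pics/sc8.png

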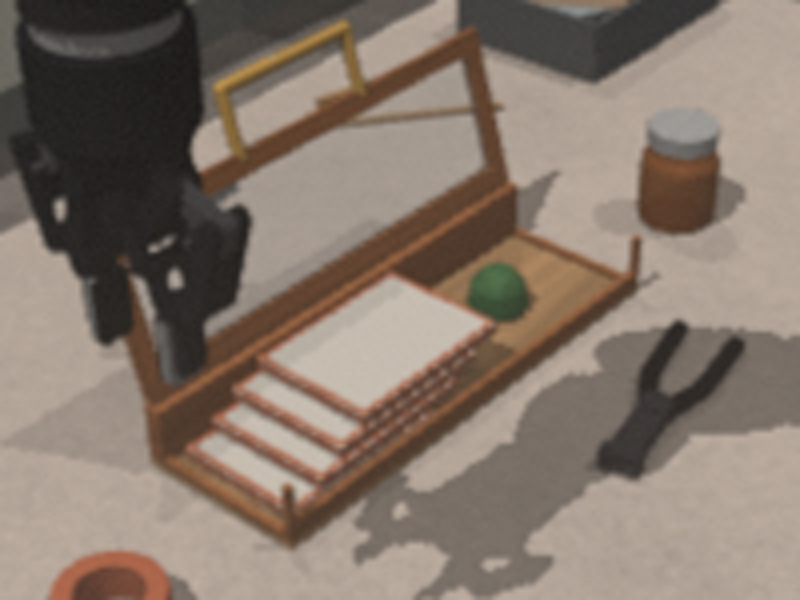

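The last pictures show the lid standing, bar at (400, 40) in the top crop. The four tiles are stepped, with ends at columns about 208, 235, 262 and 286, and the paperweight at (493, 215) is clear of them. The jar, roll and pliers are where they were.

```bash
python3 - <<'E'
from h import *
r.finish_job(); print(r.observe()["time_s"])
E
```

```text
the job is handed in; nothing more can be done
the job is handed in; nothing more can be done
```

The lid is up and left standing, the tiles are fanned towards the paperweight, and I handed the job in at about 25 s of the 54 s allowed.

- **Lid:** I raised it by its bar, held loosely between the fingers. The first swing ended near 102.5°, so I nudged it further. Measured from two cameras it then stood at about 104.8°, or 15° past upright. The final pictures, checked by eye, show it still standing.
- **Tiles:** I slid them with both fingertips against their end faces, without lifting them. The bottom tile's end stayed where it was, within about 1 mm. The wrist camera gave juts of about 27, 24 and 25 mm from bottom to top. So the first step is roughly 2 mm over, about the camera's accuracy. Tile 2 is turned by about 0.7° at most, and the other two are square.
- **Other objects:** the paperweight, jar, roll and pliers look unmoved in the last top and side pictures. I checked those by eye and did not re-measure them. The gripper was clear of everything at hand-in.

The wrist-force readings stayed below 5 N, but I took most of them after each move had stopped. They do not show the peak while pushing, though none of the force guards (25 N on the tile pushes, up to 35 N on the lid) tripped. The only guard stop was the deliberate touch on the bench to find the fingertip height.

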